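# Take up the end float and feel the clearance with a taper gauge

### The arm

A 6-joint arm with a two-finger parallel gripper is mounted at the origin on the work surface. World frame = base frame: x ahead of the robot, y to its left, z up, the work surface at z = 0. Lengths are in mm, angles in rad, forces in N, time in s.
With the tool pointing down it reaches from about 350 to 975 mm from the base axis. Payload 7.1 kg.
Tool frame: the origin (TCP) lies midway between the tips of the shut fingers; the grasp point (between the pads) lies 19 mm behind it; z points along the fingers, y is the line along which they close (so a half turn about z gives the same grasp; the last joint's range is limited). The gripper opens to 88 mm and grips with 3 to 60 N. Pads are 20 mm wide; open, the fingers measure 115 mm over their backs; the gripper's body (75 mm by 178 mm) begins 61 mm behind the grasp point.
Start: joints at [-1.321, 0.423, 1.63, -0, 1.089, -0.019], TCP at [166.003, -602.535, 222.675] pointing down, gripper open.
Joint ranges: [-3, 3], [-0.9, 2.11], [0.09, 2.58], [-1.31, 4.45], [0.11, 2.69], [-2.54, 2.54]. Speed limits (rad/s): [2.39, 2.39, 3.01, 3.14, 3.14, 3.14].

### API

Orientations are given as a rotation vector (axis times angle).
In Python, from workcell import status, eyes, ticket gives the robot as it stands.
- The arm moves only by the shell command python3 -m jog 'ROWS' [OPENING]. ROWS is a JSON list of rows, 1 to 5 of them, each of 6 numbers: dx, dy, dz in mm, then a rotation vector rx, ry, rz in rad; each row shifts and turns the commanded pose from where the row before left it, along the tool's axes as they then stand; what a row does not reach is not made up. A row lasts 1/12 s, in which the tool goes at most 41.7 mm and 0.125 rad, less where a joint would pass 70% of its speed; a pose out of reach is approached as far as the arm can. OPENING is the finger opening in mm, set as the command begins (- or left out keeps the last). The fingers move at their own pace and stop on an object; the grip force is fixed at half the most. Time passes only in rows, so rows that do not move let the fingers close. It prints the time, the measured TCP pose, the force, the opening and the grip force at its end. Input that does not fit is refused with a message, and nothing moves.
- status.get_obs(): the state, without advancing time (a new reading comes with each control period).
- eyes.get_image(name): name is "side" or "top"; returns a dict with "img" (480x640x3 uint8, red, green, blue), "range_z" (480x640 float32, mm along the optical axis (not along the pixel's ray), 0 where there is no reading), "fx", "fy", "cx", "cy" (pixels), "R" (3x3) and "t" (3): a world point X has camera coordinates R X + t. Camera axes: x right, y down, z forward; pixel columns grow to the right and rows downward; lengths in mm; the calibration is good to about 2 mm. A picture is of the moment at which its call begins.
- ticket.close_job(): hands the job in; it is judged then, once.
The state is a dict: "t": time; "qpos": joint angles; "qvel": joint speeds; "joint_torque": joint torques, N m; "ee_pos": TCP position; "orientation": TCP orientation; "ft_force": force on the tool from outside, world axes, zero at the start; "moment": the same for the moment, N m; "width": finger opening in mm; "grasp_force": force on a finger pad.
Only numpy, scipy, OpenCV 4.12 (cv2) and the standard library are available. Lean on these libraries where they do the work, as an engineer would, in place of code of your own. Each camera call takes 0.05 s, during which the arm holds its last target. There are 200 camera calls.

### The job

Slide the jaw of the end-float gauge shut on the aluminium bush until the bush is pressed firmly against the fixed anvil. Then take the taper feeler gauge out of its stand and slide its blade upright, point down, into the gap that has opened between the sliding jaw and the end plate, until it drags snugly on both faces and keeps the jaw pressing the bush on the anvil, without being forced. Finish while still holding the gauge by its handle at that depth: do not let go of it, and leave the wrench, can and socket where they are.

Things in the scene. Friction and masses are not known exactly. Their poses are not given: they have to be found in the camera images.
- frame: End-float gauge, fixed: dark steel bed 70 x 230 x 20 mm high, origin at the centre of its underside, y along the bed. On it stand, from +y to -y: end plate, sliding jaw, bush, anvil. Jaw: steel block 50 mm wide (x), 30 mm thick (y), top 85 mm above the bench, next to the end plate; it slides along -y to shut on the bush.
- jaw (a joint): Slide of the jaw in m: 0 = its back touches the end plate, growing as it moves in the frame's -y towards the bush; also the width of the gap between jaw and end plate below the chamfers. Starts at 0.5 to 2 mm, slides with about 1 N friction, stays where left; stopped by the bush on the anvil at about 6 to 9 mm.
- tab (a point): Centre of the top of the steel thumb tab on top of the jaw (moves with the jaw): the tab is 30 mm in the frame's x, 12 mm in its y, 31 mm high, its top 116 mm above the bench; pinch it from above across its 12 mm, or push it.
- mouth (a point): Fixed point on the end plate's working face (the plane of that face, frame y = +45 mm), mid-width, level with the plates' top, 85 mm above the bench. The gap extends from here in the frame's -y by the value of the jaw's joint, so its middle is half that value away.
- anvil: Fixed steel anvil block on the bed, 50 x 20 x 55 mm high, origin at the centre of its underside (20 mm above the bench); same yaw as the frame. The bush bears on its +y face, 10 mm from the origin. Its place along the bed differs by a few mm from case to case.
- bush: Turned aluminium bush, loose, standing upright on the bed between anvil and jaw: diameter 40 mm, 55 mm high, about 0.15 kg, origin at the centre of its underside. Starts with 0.5 to 1.5 mm of play to the anvil. Once stopped, jaw, bush and anvil are rigid: a force stop that then halts may ease off, so press on a little.
- gauge: Taper feeler gauge, loose, 0.12 kg, point down in its stand. Origin: middle of the point, z up. Steel blade 20 mm wide (x), 62 long, thickness (y) growing evenly from 3.5 mm at the point to 10.5 at the guard; guard 34 x 22 at 62-68 mm; black handle 24 (x) by 14 (y) at 68-112 mm. Same either way round. Enters the gap with its y along the frame's y; snug 20 to 60 mm below the plates' top.
- stand: Fixed aluminium stand for the gauge, 80 x 70 x 75 mm high, with an open slot 24 x 14 mm from above; the guard rests on its top, the blade hangs in the slot. Origin: centre of its underside.
- wrench: Bystander: a loose steel wrench lying on the bench beyond the work. Leave it.
- can: Bystander: a grey can, 66 mm diameter, 110 mm high, origin at its underside. Leave it.
- socket: Bystander: a steel socket, 28 mm diameter, 35 mm high, origin at its underside. Leave it.
- endplate: Fixed steel end plate on the bed; its origin is the frame's origin. 50 mm wide in x, y from +45 to +65 mm, top 85 mm above the bench. The gap between it and the jaw is open from above for 65 mm, down to the bed; the top edges on both sides of the gap have 4 mm 45-degree lead-in chamfers.

How it is judged:
By the outcome, as a careful person would: the job done as asked, in the order asked, and still so for the second after the job is handed in, while the arm keeps its last pose, push and grip.
It also fails if it takes over 58 s, if anything falls off the work surface, if the arm or the gripper's body presses on something with over 40 N, if the wrist force passes 120 N, or if a joint passes its speed limit or range.

## Working session

There is one attempt and no reset: what is moved stays moved. The work goes in short steps, Python scripts to look and compute and a shell command to move; the robot and the scene stay as the last step left them, time stands still between calls to the robot, and variables do not carry over. Pictures are saved under pics/ and viewed, at most 10 in all, crops included, and the job is handed in when it is done.

```bash
mkdir -p pics; ls
cat > h.py <<'E'
import numpy as np, cv2
from workcell import status, eyes, ticket
def snap(n,f):
    d=eyes.get_image(n); cv2.imwrite('pics/'+f+'.png',d['img'][:,:,::-1]); np.savez('pics/'+f+'.npz',**d); return d
def ld(f): return dict(np.load('pics/'+f+'.npz'))
def cloud(d):
    z=d['range_z']; v,u=np.mgrid[:480,:640]
    c=np.stack([(u-d['cx'])/d['fx']*z,(v-d['cy'])/d['fy']*z,z],-1)
    return (c-d['t'])@d['R']
E
python3 - <<'E'
from h import *
for n in('top','side'):
    d=snap(n,n+'0'); print(n,d['fx'],-d['R'].T@d['t'],d['R'].round(3).tolist())
print(status.get_obs())
E
```

```text
pics
top 574.6189963194992 [ 484.76684178   29.52211784 1485.45771826] [[0.02, -1.0, 0.005], [-0.996, -0.021, -0.084], [0.084, -0.003, -0.996]]
side 532.6264669522886 [ 18.63665035 601.874858   764.91346905] [[-0.709, -0.706, 0.01], [-0.45, 0.441, -0.777], [0.544, -0.555, -0.629]]
{'t': 0.1, 'qpos': array([-1.32098707e+00,  4.23763554e-01,  1.63060016e+00, -3.40807362e-05,
        1.08861036e+00, -1.90127996e-02]), 'qvel': array([ 0.00056199, -0.00364647, -0.00310643, -0.00031191, -0.00151068,
        0.00030958]), 'joint_torque': array([-1.03397466e-03, -5.45618498e+01, -2.74323070e+01,  6.44797878e-02,
        1.88147515e-02, -4.82584733e-05]), 'ee_pos': array([ 165.88148806, -602.06426087,  221.98524949]), 'orientation': array([-3.11189708e+00, -4.20835582e-01,  2.96819018e-04]), 'ft_force': array([-0.45427887,  0.12639631, -0.11720984]), 'moment': array([-0.04322372,  0.03306641, -0.00440229]), 'grasp_force': 0.0, 'width': 88.04800216330382}
```

View pics/top0.png

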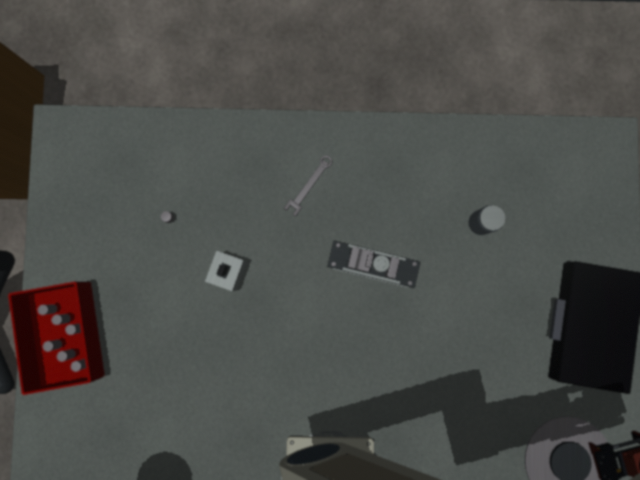

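View pics/side0.png

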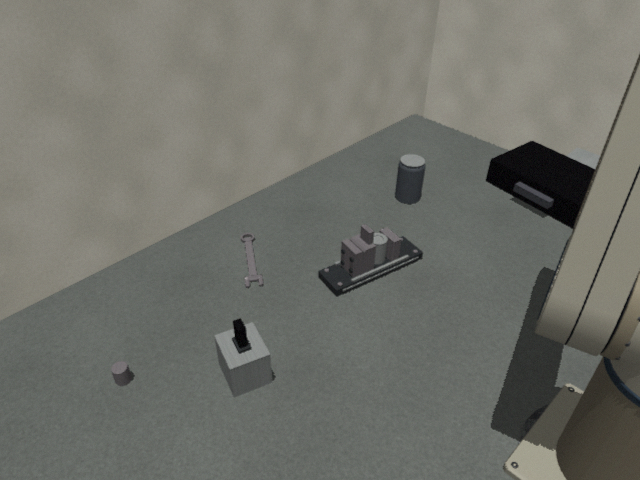

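The top view shows the frame with its end plate at the left (≈352,257) and the anvil at the right (≈403,269), the stand at (227,271), the can at (491,219), the socket at (167,216) and the wrench at (310,185). Next I'll enlarge the crops.

Run:
```python
from h import *
a=ld('top0')['img'][:,:,::-1]; b=ld('side0')['img'][:,:,::-1]
c1=cv2.resize(a[225:300,315:435],None,fx=6,fy=6,interpolation=cv2.INTER_CUBIC)   #720x450
cv2.imwrite('pics/c1.png',c1)
d=ld('top0');P=cloud(d)
# segment by height
Z=P[...,2]
def rect(name,u0,u1,v0,v1,lo,hi):
    m=np.zeros(Z.shape,bool); m[v0:v1,u0:u1]=True
    m&=(Z>lo)&(Z<hi); q=P[m]
    r=cv2.minAreaRect(q[:,:2].astype(np.float32)); print(name,m.sum(),q.mean(0).round(1),np.round(r[0],1),np.round(r[1],1),round(r[2],1),np.median(q[:,2]).round(1))
rect('bed',315,435,225,300,12,28)
rect('bedall',315,435,225,300,12,130)
rect('plates',315,435,225,300,80,92)
rect('anvil/bush',315,435,225,300,65,79)
rect('tab',315,435,225,300,108,125)
rect('standtop',190,260,240,300,65,85)
rect('handle',190,260,240,300,108,130)
rect('can',460,520,190,250,100,120)
rect('bench',260,300,300,400,-20,20)
```

```text
bed 1526 [ 541.7 -104.7   20.3] [517.2 -96.7] [230.4 128.6] 77.5 20.3
bedall 2500 [ 543.7 -100.5   42.2] [517.2 -96.7] [230.4 128.6] 77.5 23.6
plates 357 [553.7 -64.5  84.6] [547.6 -94. ] [112.  50.] 77.3 84.4
anvil/bush 397 [ 541.7 -121.9   74. ] [547.1 -95.6] [123.   50.2] 77.3 74.1
tab 65 [549.6 -83.3 115.5] [549.8 -83.3] [11.7 29.9] 76.7 115.7
standtop 851 [518.8 268.   75.5] [519.3 269.4] [71.6 79.9] 71.5 75.5
handle 73 [518.6 268.4 122.8] [519.2 268.9] [14.4 23.9] 69.8 123.8
can 522 [ 658.7 -378.6  109. ] [ 658.4 -378.9] [60.4 60.1] 78.7 109.2
bench 3979 [ 3.218e+02  1.333e+02 -1.000e-01] [321.8 133.6] [251.3 101. ] 1.4 -0.1
```

View pics/c1.png

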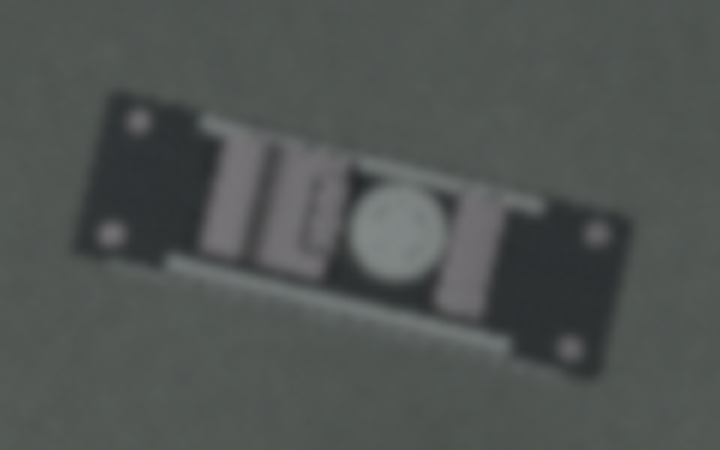

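The crop shows, from left to right, the end plate, the jaw with its tab, the round bush and the anvil. The depth heights agree with the sizes given. Now I'll fit the frame, tab and gauge poses from both cameras.

```bash
cat >> h.py <<'E'
def loc(q,c,a):  # local coords, y axis at angle a(deg)
    a=np.radians(a-90); R=np.array([[np.cos(a),np.sin(a)],[-np.sin(a),np.cos(a)]]); return (q[:,:2]-c)@R.T
def togo(x,y,z,ya):  # tool-axis shift and turn to put TCP at xyz, tool y along +-ya deg, pointing down
    from scipy.spatial.transform import Rotation as Ro
    o=status.get_obs(); R=Ro.from_rotvec(o['orientation']).as_matrix()
    d=R.T@(np.array([x,y,z])-o['ee_pos'])
    best=None
    for s in(0,180):
        t=np.radians(ya+s); yy=np.array([np.cos(t),np.sin(t),0]); zz=np.array([0,0,-1.]); T=np.stack([np.cross(yy,zz),yy,zz],1)
        r=Ro.from_matrix(R.T@T).as_rotvec()
        if best is None or np.linalg.norm(r)<np.linalg.norm(best): best=r
    print('shift',d.round(1),'turn',best.round(3),'t',round(o['t'],2))
E
python3 - <<'E'
from h import *
for f,w in(('top0',(315,435,225,300)),('side0',(310,430,215,300))):
    P=cloud(ld(f)); q=P[w[2]:w[3],w[0]:w[1]].reshape(-1,3)
    c=np.array([545,-98]); 
    def pc(name,lo,hi,xs=None,ys=None,a=77.3):
        l=loc(q,c,a); m=(q[:,2]>lo)&(q[:,2]<hi)
        if xs: m&=(abs(l[:,0]-xs[0])<xs[1])
        if ys: m&=(l[:,1]>ys[0])&(l[:,1]<ys[1])
        p=l[m]; print(f,name,m.sum(),'x',np.percentile(p[:,0],[0.5,1,5,95,99,99.5]).round(1),'y',np.percentile(p[:,1],[0,1,3,97,99,100]).round(1),'z',np.median(q[m,2]).round(1))
    pc('bed',16,24,(0,45),(-125,125)); 
    pc('tab',112,120); pc('plates',82,88,(0,40),(-10,90)); pc('low',71,78,(0,40),(-90,-5))
    l=loc(q,c,77.3); m=(q[:,2]>82.5)&(q[:,2]<87)&(abs(l[:,0])<30)
    print(np.histogram(l[m,1],bins=np.arange(-10,90,2)))
    m=(q[:,2]>112)&(q[:,2]<120); print('tab c',q[m].mean(0))
    w2=(190,260,240,300) if f=='top0' else (200,280,310,400)
    s=P[w2[2]:w2[3],w2[0]:w2[1]].reshape(-1,3)
    for nm,lo,hi in(('handle',120,130),('stand',73,78)):
        m=(s[:,2]>lo)&(s[:,2]<hi); r=cv2.minAreaRect(s[m,:2].astype(np.float32)); print(f,nm,m.sum(),s[m].mean(0).round(1),np.round(r[0],1),np.round(r[1],1),r[2])
E
```

```text
top0 bed 1120 x [-34.6 -33.6 -31.9  34.1  36.   36.3] y [-119.5 -118.1 -115.3  106.5  109.   110.4] z 20.2
top0 tab 58 x [-13.5 -13.4 -12.6  14.5  15.7  16. ] y [ 9.4  9.4  9.6 21.1 21.2 21.2] z 115.7
top0 plates 246 x [-23.2 -22.9 -20.9  24.2  26.3  26.4] y [ 9.7 11.  13.9 59.  59.8 60.5] z 84.8
top0 low 270 x [-22.8 -21.7 -17.4  22.6  25.7  26.3] y [-58.7 -57.8 -57.1  -7.5  -6.2  -5.1] z 74.3
(array([ 0,  0,  0,  0,  0,  0,  0,  0,  0,  0,  5,  2,  2,  5,  6,  4,  9,
       12,  9, 12,  9, 10,  8,  4,  6,  3, 11, 11, 11, 13,  9, 11, 11,  7,
       10,  2,  0,  0,  0,  0,  0,  0,  0,  0,  0,  0,  0,  0,  0]), array([-10,  -8,  -6,  -4,  -2,   0,   2,   4,   6,   8,  10,  12,  14,
        16,  18,  20,  22,  24,  26,  28,  30,  32,  34,  36,  38,  40,
        42,  44,  46,  48,  50,  52,  54,  56,  58,  60,  62,  64,  66,
        68,  70,  72,  74,  76,  78,  80,  82,  84,  86,  88]))
tab c [549.69242609 -83.30143071 115.66375035]
top0 handle 57 [519.3 269.2 124.9] [519.3 269.1] [13.9 24. ] 69.51679992675781
top0 stand 495 [518.7 268.2  75.4] [519.1 268.9] [70.8 79.7] 71.260749816894
[... 410 characters left out ...]
y([ 0,  0,  0,  0,  0,  0,  0,  0,  0,  4,  6,  3,  5,  8,  7, 15, 15,
       10, 14, 13, 15, 11, 13, 17,  8,  3,  5, 12, 19, 12, 16, 16, 13, 18,
       16,  9,  0,  0,  0,  0,  0,  0,  0,  0,  0,  0,  0,  0,  0]), array([-10,  -8,  -6,  -4,  -2,   0,   2,   4,   6,   8,  10,  12,  14,
        16,  18,  20,  22,  24,  26,  28,  30,  32,  34,  36,  38,  40,
        42,  44,  46,  48,  50,  52,  54,  56,  58,  60,  62,  64,  66,
        68,  70,  72,  74,  76,  78,  80,  82,  84,  86,  88]))
tab c [547.5731857 -81.7104526 115.5444671]
side0 handle 121 [517.  270.5 124.7] [517.7 270. ] [14.3 25.4] 71.23249053955078
side0 stand 1231 [513.9 272.8  75.4] [518.6 269.5] [70.8 82.6] 71.40046691894531
```

```bash
cat >> h.py <<'E'
O=np.array([544.3,-102.3]); YA=77.3
def W(x,y):
    a=np.radians(YA-90); return O+x*np.array([np.cos(a),np.sin(a)])+y*np.array([-np.sin(a),np.cos(a)])
def fr(p):
    return loc(np.array(p)[None],O,YA)[0]
def st():
    o=status.get_obs(); 
    a=np.radians(YA-90); F=o['ft_force']
    print('t',round(o['t'],2),'frame xy',fr(o['ee_pos'][:2]).round(2),'z',o['ee_pos'][2].round(2),'Ffr',(F[:2]@np.array([np.cos(a),np.sin(a)])).round(1),(F[:2]@np.array([-np.sin(a),np.cos(a)])).round(1),F[2].round(1),'M',o['moment'].round(2),'w',round(o['width'],1),'g',round(o['grasp_force'],1))
E
python3 -c "
from h import *
x,y=W(0,42);togo(x,y,160,-12.7)"
```

```text
shift [ 517.4 -418.3   62.6] turn [-1.00e-03 -1.00e-03 -1.08e+00] t 0.1
```

```bash
python3 -m jog '[[31, -25, 0, 0, 0, 0], [31, -25, 0, 0, 0, 0], [31, -25, 0, 0, 0, 0], [31, -25, 0, 0, 0, 0], [31, -25, 0, 0, 0, 0]]' 0; python3 -m jog '[[31, -25, 0, 0, 0, 0], [31, -25, 0, 0, 0, 0], [31, -25, 0, 0, 0, 0], [31, -25, 0, 0, 0, 0], [31, -25, 0, 0, 0, 0]]'; python3 -m jog '[[0, 0, 0, 0, 0, -0.12], [0, 0, 0, 0, 0, -0.12], [0, 0, 0, 0, 0, -0.12], [0, 0, 0, 0, 0, -0.12], [0, 0, 0, 0, 0, -0.12]]';python3 -m jog '[[0, 0, 0, 0, 0, -0.12], [0, 0, 0, 0, 0, -0.12], [0, 0, 0, 0, 0, -0.12], [0, 0, 0, 0, 0, -0.12], [0, 0, 0, 0, 0, 0]]'
python3 -c "
from h import *
x,y=W(0,42);togo(x,y,160,-12.7)"
```

```text
t: 0.52
ee_pos: [282.7, -439.1, 222.4]
orientation: [-3.113, -0.42, 0.0]
ft_force: [-0.6, -0.8, 0.3]
width: 58.1
grasp_force: 0.0
t: 0.93
ee_pos: [399.1, -277.4, 222.6]
orientation: [-3.113, -0.421, 0.0]
ft_force: [1.1, 0.0, -0.2]
width: 24.6
grasp_force: 0.0
t: 1.35
ee_pos: [398.4, -278.8, 222.4]
orientation: [-2.845, -1.331, 0.0]
ft_force: [-0.4, -0.5, 0.4]
width: 0.9
grasp_force: 0.0
t: 1.77
ee_pos: [398.3, -279.0, 222.4]
orientation: [-2.449, -1.967, 0.0]
ft_force: [0.1, 0.4, -0.4]
width: 0.3
grasp_force: 0.0
shift [246.1 104.6  62.4] turn [-0.001 -0.     0.004] t 1.77
```

```bash
python3 -m jog '[[36, 15, 0, 0, 0, 0], [36, 15, 0, 0, 0, 0], [36, 15, 0, 0, 0, 0], [36, 15, 0, 0, 0, 0], [36, 15, 0, 0, 0, 0]]'; python3 -m jog '[[36, 15, 20, 0, 0, 0], [30, 14.5, 20, 0, 0, 0.004], [0, 0, 22, 0, 0, 0], [0, 0, 0, 0, 0, 0]]'
python3 -c "
from h import *
x,y=W(0,42);togo(x,y,95,-12.7);st();snap('side','s1')"
```

```text
t: 2.18
ee_pos: [511.9, -118.5, 222.6]
orientation: [-2.458, -1.956, 0.0]
ft_force: [0.3, -0.8, 0.6]
width: 0.4
grasp_force: 0.0
t: 2.52
ee_pos: [551.6, -61.8, 157.7]
orientation: [-2.455, -1.953, 0.007]
ft_force: [-1.1, -0.3, -0.7]
width: 0.4
grasp_force: 0.0
shift [ 1.   2.2 62.7] turn [-0.007  0.001 -0.005] t 2.52
t 2.52 frame xy [-1.8  41.06] z 157.74 Ffr -1.0 -0.5 -0.7 M [-0.02 -0.03  0.03] w 0.4 g 0.0
```

Run:
```python
from h import *
a=ld('s1')['img'][:,:,::-1]
cv2.imwrite('pics/c2.png',cv2.resize(a[150:300,290:450],None,fx=4,fy=4,interpolation=cv2.INTER_CUBIC))
```

```text
(no output)
```

View pics/c2.png

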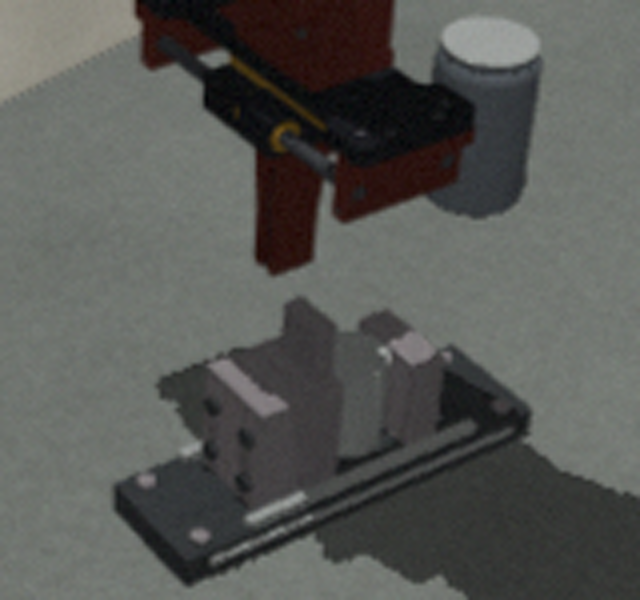

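The crop shows the shut fingers (285,265) above the jaw, between the tab (310,320) and the end plate (245,385), as planned. I'll go down behind the tab.

```bash
python3 -m jog '[[1, 2, 20, 0, 0, 0], [0, 0, 20, 0, 0, 0], [0, 0, 12, 0, 0, 0], [0, 0, 8, 0, 0, 0], [0, 0, 2, 0, 0, 0]]' >/dev/null; python3 -c "from h import *;st()"; python3 -m jog '[[-1, 0, 0, 0, 0, 0], [-1, 0, 0, 0, 0, 0], [-1, 0, 0, 0, 0, 0], [-1, 0, 0, 0, 0, 0], [-1, 0, 0, 0, 0, 0]]' >/dev/null; python3 -c "from h import *;st()"
```

```text
t 2.98 frame xy [ 1.93 39.79] z 99.21 Ffr -0.4 0.4 0.1 M [-0.07 -0.1   0.  ] w 0.7 g 0.0
t 3.4 frame xy [ 3.03 35.61] z 100.43 Ffr 1.0 1.1 1.1 M [ 0.14 -0.17  0.02] w 0.6 g 0.6
```

```bash
python3 -m jog '[[-1, -2, 2, 0, 0, 0], [-1, 0, 2, 0, 0, 0], [-1, 0, 0, 0, 0, 0], [-0.5, 0, 0, 0, 0, 0], [0, 0, 0, 0, 0, 0]]' >/dev/null; python3 -c "from h import *;st()"; for i in 1 2; do python3 -m jog '[[-0.7, 0, 0, 0, 0, 0], [-0.7, 0, 0, 0, 0, 0], [-0.6, 0, 0, 0, 0, 0], [0, 0, 0, 0, 0, 0]]' >/dev/null; python3 -c "from h import *;st()"; done
```

```text
t 3.82 frame xy [ 0.12 31.95] z 95.39 Ffr 0.9 0.3 -0.8 M [ 0.01 -0.07  0.04] w -0.0 g 0.1
t 4.15 frame xy [ 0.27 29.99] z 95.59 Ffr -0.7 -0.0 -0.8 M [ 0.06 -0.05  0.03] w 0.6 g 0.3
t 4.48 frame xy [ 0.3  28.92] z 95.61 Ffr 0.6 7.3 -0.7 M [ 1.14 -0.18  0.01] w 0.2 g 3.5
```

```bash
for i in 1 2 3; do python3 -m jog '[[-0.5, 0, 0, 0, 0, 0], [-0.3, 0, 0, 0, 0, 0], [0, 0, 0, 0, 0, 0], [0, 0, 0, 0, 0, 0]]' >/dev/null; python3 -c "from h import *;st()"; done
```

```text
t 4.82 frame xy [ 0.3  28.86] z 95.63 Ffr -0.2 11.0 -1.5 M [ 1.75 -0.33  0.01] w -0.0 g 5.4
t 5.15 frame xy [ 0.27 28.8 ] z 95.63 Ffr -1.0 14.7 -1.6 M [ 2.48 -0.48  0.09] w 0.3 g 7.5
t 5.48 frame xy [ 0.3  28.74] z 95.66 Ffr -1.0 19.4 -1.7 M [ 3.17 -0.54 -0.02] w 0.3 g 9.6
```

Firm stop at 19 N. I'll back off, rise and look at the jaw.

```bash
python3 -m jog '[[2, 0, 0, 0, 0, 0], [4, 0, 0, 0, 0, 0], [4, 0, -20, 0, 0, 0], [0, 0, -35, 0, 0, 0], [0, 0, -35, 0, 0, 0]]' 88 >/dev/null; python3 -m jog '[[41, 0, 0, 0, 0, 0], [41, 0, 0, 0, 0, 0], [41, 0, 0, 0, 0, 0], [41, 0, 0, 0, 0, 0], [41, 0, 0, 0, 0, 0]]'
python3 - <<'E'
from h import *
st()
togo(519,269.5,190,-18.6)
for f in('top','side'):
    d=snap(f,f+'2'); P=cloud(d); w=(315,435,225,300) if f=='top' else (310,430,215,300)
    q=P[w[2]:w[3],w[0]:w[1]].reshape(-1,3); l=loc(q,O,YA)
    m=(q[:,2]>112)&(q[:,2]<120); print(f,'tab',m.sum(),np.percentile(l[m],[0,50,100],axis=0).round(1).tolist())
    m=(q[:,2]>50)&(q[:,2]<87)&(abs(l[:,0])<20)&(l[:,1]>0)&(l[:,1]<70)
    mm=m&(q[:,2]>83.8); print(np.histogram(l[mm,1],bins=np.arange(4,70,1))[0])
    m=(q[:,2]>71)&(q[:,2]<78)&(abs(l[:,0])<30)&(l[:,1]<10);print('bush/anvil y',np.percentile(l[m,1],[0,1,99,100]).round(1))
b=ld('side2')['img'][:,:,::-1]
cv2.imwrite('pics/c3.png',cv2.resize(b[215:300,310:430],None,fx=6,fy=6,interpolation=cv2.INTER_CUBIC))
E
```

```text
t: 6.32
ee_pos: [599.1, 133.7, 186.2]
orientation: [2.457, 1.955, 0.001]
ft_force: [1.0, -0.2, 0.2]
width: 63.6
grasp_force: 0.0
t 6.32 frame xy [  1.54 242.26] z 186.18 Ffr 1.0 0.0 0.2 M [-0.01 -0.05  0.06] w 63.6 g 0.0
shift [ 114.4 -108.5   -4. ] turn [0.001 0.    0.098] t 6.32
top tab 57 [[-13.3, 6.0], [1.5, 12.3], [16.1, 18.0]]
[0 0 0 0 1 1 0 2 1 2 0 1 0 3 2 2 4 4 2 2 1 2 3 1 4 2 5 5 3 3 3 1 0 0 0 0 0
 0 0 0 0 2 2 3 4 3 5 0 1 4 2 2 5 2 3 3 4 4 2 3 0 0 0 0 0]
bush/anvil y [-54.  -53.7   1.1   2.1]
side tab 74 [[-17.4, 4.6], [-1.8, 13.9], [14.4, 19.7]]
[0 1 0 2 1 1 1 1 1 1 3 2 6 4 3 5 6 8 1 8 2 5 3 3 5 8 2 5 3 3 3 1 1 0 0 0 0
 0 0 0 0 0 0 1 5 4 4 6 6 2 5 5 5 2 6 9 5 4 4 5 3 3 0 0 0]
bush/anvil y [-55.5 -54.5   6.8   9.9]
```

View pics/c3.png

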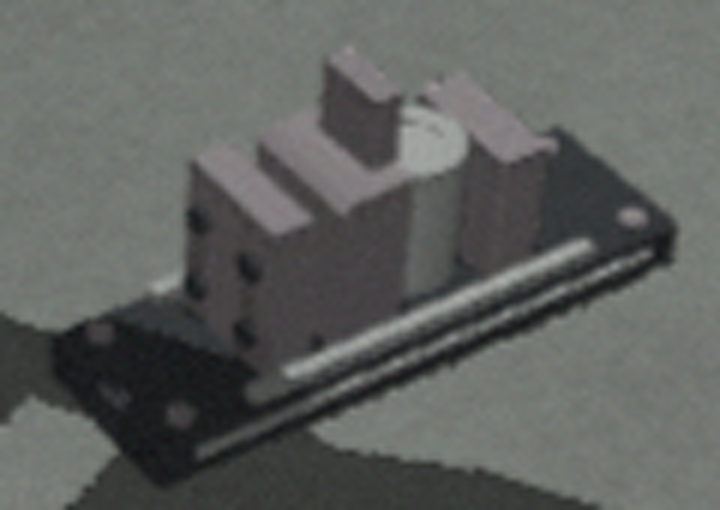

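The jaw is shut: bush against the anvil (435,160 to 510,160 in the crop), and a gap about 8–9 mm wide behind the jaw (285,195). The tab moved about 7.7 mm. Now the gauge.

```bash
python3 -m jog '[[28, -27, 0, 0, 0, 0], [28, -27, 0, 0, 0, 0], [28, -27, 0, 0, 0, 0], [28, -27, 0, 0, 0, 0], [0, 0, 0, 0, 0, 0.098]]' 88 >/dev/null; python3 -m jog '[[0, 0, 0, 0, 0, 0], [0, 0, 0, 0, 0, 0]]' >/dev/null; python3 -c "
from h import *
togo(518.7,269.4,87,-18.7);st()"
```

```text
shift [ 4.2 -1.3 98.8] turn [0.001 0.    0.005] t 7.0
t 7.0 frame xy [-105.86  352.67] z 185.82 Ffr 0.0 0.0 0.0 M [-0.09 -0.09 -0.04] w 87.8 g 0.0
```

```bash
python3 -m jog '[[4.2, -1.3, 20, 0, 0, 0.005], [0, 0, 20, 0, 0, 0], [0, 0, 0, 0, 0, 0]]' >/dev/null; python3 -c "
from h import *
togo(518.7,269.4,87,-18.7);st()"; python3 -m jog '[[0, 0, 20, 0, 0, 0], [0, 0, 20, 0, 0, 0], [0, 0, 15, 0, 0, 0], [0, 0, 3, 0, 0, 0], [0, 0, 0, 0, 0, 0]]' >/dev/null; python3 -c "
from h import *
togo(518.7,269.4,87,-18.7);st()"
```

```text
shift [ 2.5  0.9 55.6] turn [-0.003  0.004 -0.002] t 7.25
t 7.25 frame xy [-107.59  354.8 ] z 142.6 Ffr -0.6 -1.4 -0.5 M [-0.13 -0.04 -0.03] w 87.9 g 0.0
shift [ 0.6 -0.2  0.3] turn [-0.001  0.001 -0.003] t 7.67
t 7.67 frame xy [-106.57  356.33] z 87.34 Ffr -0.3 -0.4 0.2 M [-0.   -0.06 -0.03] w 87.6 g 0.0
```

```bash
python3 -m jog '[[0.6, 0, 0, 0, 0, 0], [0, 0, 0, 0, 0, 0], [0, 0, 0, 0, 0, 0], [0, 0, 0, 0, 0, 0], [0, 0, 0, 0, 0, 0]]' 0 >/dev/null; python3 -m jog '[[0, 0, 0, 0, 0, 0], [0, 0, 0, 0, 0, 0], [0, 0, 0, 0, 0, 0], [0, 0, 0, 0, 0, 0], [0, 0, 0, 0, 0, 0]]'>/dev/null;python3 -m jog '[[0, 0, 0, 0, 0, 0], [0, 0, 0, 0, 0, 0], [0, 0, 0, 0, 0, 0], [0, 0, 0, 0, 0, 0], [0, 0, 0, 0, 0, 0]]'>/dev/null; python3 -c "
from h import *
togo(518.7,269.4,87,-18.7);st()"
```

```text
shift [-1.   0.4  0.6] turn [ 0.    -0.    -0.003] t 8.92
t 8.92 frame xy [-106.95  358.06] z 87.64 Ffr 1.3 0.8 0.0 M [-0.06 -0.09  0.02] w 23.6 g 30.0
```

```bash
python3 -m jog '[[0, 0, -10, 0, 0, 0], [0, 0, -20, 0, 0, 0], [0, 0, -25, 0, 0, 0], [0, 0, -30, 0, 0, 0], [0, 0, -30, 0, 0, 0]]' >/dev/null; python3 -m jog '[[0, 0, -10, 0, 0, 0], [0, 0, 0, 0, 0, 0.1], [0, 0, 0, 0, 0, 0]]'; python3 -c "
from h import *
x,y=W(0,40.7);togo(x,y,205,-12.7);st()
d=snap('side','s4'); P=cloud(d); cv2.imwrite('pics/c4.png',cv2.resize(d['img'][180:380,160:360,::-1],None,fx=3,fy=3,interpolation=cv2.INTER_CUBIC))"
```

```text
t: 9.58
ee_pos: [518.9, 270.6, 213.7]
orientation: [2.646, 1.693, 0.003]
ft_force: [-0.6, -0.2, -1.2]
width: 23.6
grasp_force: 30.0
shift [-288.1  170.9    8.4] turn [ 0.001 -0.001 -0.211] t 9.58
t 9.58 frame xy [-106.78  358.19] z 213.66 Ffr -0.6 -0.3 -1.2 M [-0.05 -0.07  0.05] w 23.6 g 30.0
```

View pics/c4.png

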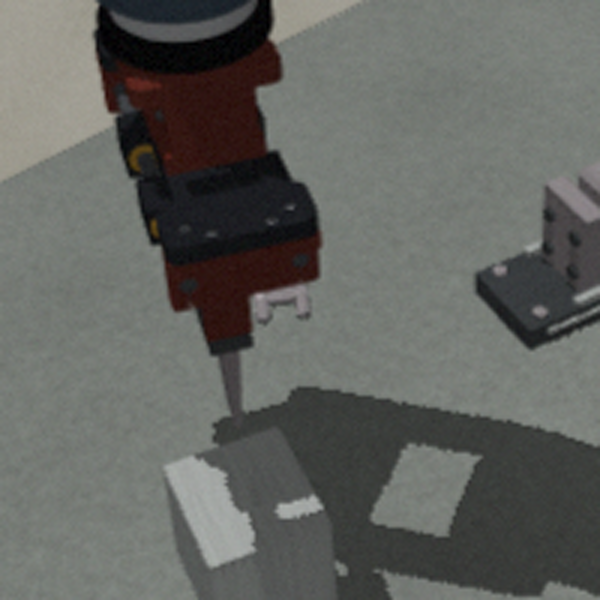

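The gauge hangs upright in the fingers, point at (240,425) in the crop, clear of the stand. I'll turn it to the frame's yaw and carry it over.

```bash
python3 -m jog '[[0, 0, 0, 0, 0, -0.105], [0, 0, 0, 0, 0, -0.106], [0, 0, 0, 0, 0, 0]]' >/dev/null; python3 -c "
from h import *
x,y=W(0,40.7);togo(x,y,205,-12.7)"
```

```text
shift [-317.8  104.5    6.7] turn [-0.002  0.002  0.01 ] t 9.88
```

```bash
python3 -m jog '[[-30, 10, 0, 0, 0, 0.01], [-36, 12, 0, 0, 0, 0], [-36, 12, 0, 0, 0, 0], [-36, 12, 0, 0, 0, 0], [-36, 12, 0, 0, 0, 0]]' >/dev/null; python3 -m jog '[[-36, 12, 0, 0, 0, 0], [-36, 12, 0, 0, 0, 0], [-30, 10, 0, 0, 0, 0], [-20, 6, 0, 0, 0, 0], [-12, 4, 0, 0, 0, 0]]' >/dev/null;python3 -m jog '[[-8, 2, 0, 0, 0, 0], [0, 0, 0, 0, 0, 0], [0, 0, 0, 0, 0, 0], [0, 0, 0, 0, 0, 0]]' >/dev/null; python3 -c "
from h import *
x,y=W(0,40.7);togo(x,y,170,-12.7);st()
d=snap('side','s5');P=cloud(d).reshape(-1,3)
l=loc(P,O,YA);z=P[:,2]
for lo in range(128,215,6):
    m=(z>lo)&(z<lo+6)&(abs(l[:,0])<30)&(abs(l[:,1]-40)<25)
    if m.sum()>3:print(lo,m.sum(),np.percentile(l[m],[2,98],axis=0).round(1).tolist())
"
```

```text
shift [-1.9  5.1 42.5] turn [-0.001 -0.    -0.006] t 11.05
t 11.05 frame xy [-5.09 42.59] z 212.46 Ffr 0.2 -0.4 -1.7 M [-0.02 -0.02 -0.01] w 24.1 g 30.0
134 6 [[-14.8, 41.0], [4.5, 43.6]]
140 16 [[-16.6, 40.7], [3.6, 45.2]]
146 19 [[-16.4, 39.4], [3.2, 45.5]]
152 20 [[-16.1, 40.3], [-0.0, 46.2]]
158 21 [[-17.6, 40.4], [2.6, 46.1]]
164 20 [[-17.1, 38.1], [2.7, 45.5]]
170 26 [[-17.8, 38.6], [3.3, 45.9]]
176 21 [[-16.7, 38.8], [3.1, 47.6]]
182 24 [[-16.9, 37.6], [2.2, 46.8]]
188 28 [[-18.0, 38.5], [3.1, 47.5]]
200 58 [[-23.6, 33.0], [9.8, 53.5]]
206 43 [[-24.0, 34.6], [7.2, 53.1]]
212 49 [[-27.1, 32.6], [14.6, 54.6]]
```

```bash
python3 -m jog '[[-1.9, 5, 10, 0, 0, -0.006], [0, 0, 15, 0, 0, 0], [0, 0, 12, 0, 0, 0], [0, 0, 5, 0, 0, 0], [0, 0, 0, 0, 0, 0]]' >/dev/null; python3 -m jog '[[0, 0, 0, 0, 0, 0], [0, 0, 0, 0, 0, 0], [0, 0, 0, 0, 0, 0]]' >/dev/null; python3 -c "
from h import *
x,y=W(0,40.7);togo(x,y,160,-12.7);st()
d=snap('side','s6');P=cloud(d).reshape(-1,3)
l=loc(P,O,YA);z=P[:,2]
for lo in range(92,160,12):
    m=(z>lo)&(z<lo+12)&(abs(l[:,0])<14)&(abs(l[:,1]-40)<12)
    if m.sum()>3:print(lo,m.sum(),np.percentile(l[m],[2,98],axis=0).round(1).tolist())
cv2.imwrite('pics/c5.png',cv2.resize(d['img'][185:295,300:430,::-1],None,fx=5,fy=5,interpolation=cv2.INTER_CUBIC))
"
```

```text
shift [ 1.1 -0.8 11.3] turn [ 0.001 -0.    -0.   ] t 11.77
t 11.77 frame xy [ 0.77 39.63] z 171.26 Ffr 0.7 -1.2 -1.0 M [-0.04 -0.13 -0.04] w 23.7 g 30.0
92 17 [[-10.6, 37.4], [9.1, 41.9]]
104 39 [[-11.0, 36.0], [9.4, 42.7]]
116 39 [[-10.0, 34.9], [10.6, 43.5]]
128 45 [[-11.4, 35.2], [9.5, 43.6]]
140 49 [[-10.7, 34.4], [9.4, 44.0]]
152 25 [[-13.4, 32.9], [12.8, 50.9]]
```

View pics/c5.png

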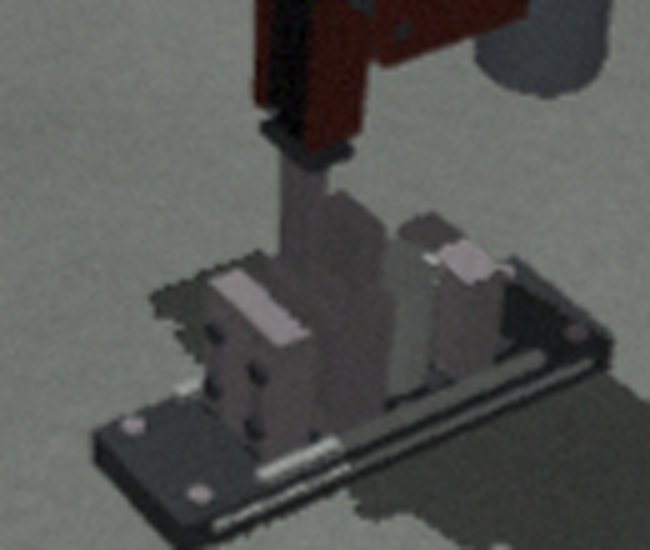

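The blade stands upright over the gap (305,260 in the crop), between the plate and the tab. I'll go in.

```bash
python3 -m jog '[[1, -0.8, 5, 0, 0, 0], [0, 0, 6, 0, 0, 0], [0, 0, 6, 0, 0, 0], [0, 0, 5, 0, 0, 0], [0, 0, 0, 0, 0, 0]]' >/dev/null; python3 -c "
from h import *
st()"; python3 -m jog '[[0, 0, 5, 0, 0, 0], [0, 0, 3, 0, 0, 0], [0, 0, 2, 0, 0, 0], [0, 0, 0, 0, 0, 0], [0, 0, 0, 0, 0, 0]]' >/dev/null; python3 -c "
from h import *
st();x,y=W(0,40.7);togo(x,y,120,-12.7)"
```

```text
t 12.23 frame xy [-1.4  40.47] z 147.19 Ffr 0.0 -0.7 -1.2 M [-0.04 -0.02 -0.08] w 23.8 g 30.0
t 12.65 frame xy [-0.5  40.55] z 138.58 Ffr 0.2 0.6 -0.8 M [-0.04 -0.08  0.05] w 24.1 g 30.0
shift [ 0.1  0.5 18.6] turn [-0.  0. -0.] t 12.65
```

```bash
for i in 1 2 3; do python3 -m jog '[[0, 0, 2, 0, 0, 0], [0, 0, 1.5, 0, 0, 0], [0, 0, 0.5, 0, 0, 0], [0, 0, 0, 0, 0, 0], [0, 0, 0, 0, 0, 0]]' >/dev/null; python3 -c "
from h import *
st()"; done
```

```text
t 13.07 frame xy [-0.48 40.56] z 134.68 Ffr -0.2 -0.6 -1.4 M [-0.05 -0.03  0.01] w 23.9 g 30.0
t 13.48 frame xy [-0.51 40.55] z 130.58 Ffr 0.4 -0.4 -1.9 M [-0.   -0.09  0.02] w 23.8 g 30.0
t 13.9 frame xy [-0.52 40.58] z 126.57 Ffr -0.3 -0.4 -1.3 M [-0.04 -0.04  0.02] w 23.9 g 30.0
```

```bash
for i in 1 2 3 4; do python3 -m jog '[[0, 0, 1, 0, 0, 0], [0, 0, 0.5, 0, 0, 0], [0, 0, 0.5, 0, 0, 0], [0, 0, 0, 0, 0, 0]]' >/dev/null; python3 -c "
from h import *
st()"; done
```

```text
t 14.23 frame xy [-0.56 40.57] z 124.56 Ffr -0.4 -1.2 -1.1 M [-0.1  -0.01 -0.01] w 23.9 g 30.0
t 14.57 frame xy [-0.56 40.54] z 122.54 Ffr -0.3 0.9 -1.3 M [-0.05 -0.1  -0.  ] w 23.4 g 30.0
t 14.9 frame xy [-0.57 40.56] z 120.54 Ffr 0.9 -0.2 -1.5 M [-0.09 -0.04 -0.01] w 23.6 g 30.0
t 15.23 frame xy [-0.56 40.56] z 118.53 Ffr -0.1 -0.6 -1.7 M [-0.03 -0.09 -0.03] w 23.9 g 30.0
```

```bash
for i in 1 2 3 4; do python3 -m jog '[[0, 0, 0.5, 0, 0, 0], [0, 0, 0.5, 0, 0, 0], [0, 0, 0, 0, 0, 0]]' >/dev/null; python3 -c "
from h import *
st()"; done
```

```text
t 15.48 frame xy [-0.54 40.55] z 117.56 Ffr -0.2 -0.5 -1.8 M [-0.09 -0.02 -0.03] w 23.7 g 30.0
t 15.73 frame xy [-0.51 40.57] z 116.59 Ffr 0.2 0.8 -0.7 M [-0.07 -0.08  0.04] w 23.7 g 30.0
t 15.98 frame xy [-0.54 40.59] z 115.57 Ffr -0.0 -1.2 0.2 M [ 0.02 -0.08 -0.04] w 24.1 g 30.0
t 16.23 frame xy [-0.55 40.59] z 114.56 Ffr 0.2 -0.2 -2.0 M [-0.03 -0.09 -0.03] w 24.0 g 30.0
```

```bash
for i in 1 2 3 4; do python3 -m jog '[[0, 0, 0.5, 0, 0, 0], [0, 0, 0.5, 0, 0, 0], [0, 0, 0, 0, 0, 0]]' >/dev/null; python3 -c "
from h import *
st()"; done
```

```text
t 16.48 frame xy [-0.47 40.61] z 113.6 Ffr -0.3 0.5 -1.3 M [ 0.04 -0.13 -0.  ] w 24.1 g 30.0
t 16.73 frame xy [-0.43 40.65] z 112.62 Ffr 0.6 1.0 -1.8 M [ 0.13 -0.17  0.02] w 24.1 g 30.0
t 16.98 frame xy [-0.42 40.65] z 111.63 Ffr -0.2 1.8 -0.0 M [ 0.25 -0.21 -0.07] w 23.7 g 30.0
t 17.23 frame xy [-0.4  40.69] z 110.65 Ffr -0.3 2.1 -0.5 M [ 0.42 -0.18 -0.  ] w 23.9 g 30.0
```

```bash
python3 -m jog '[[0.3, 0, 0, 0, 0, 0], [0, 0, 0, 0, 0, 0]]' >/dev/null; python3 -c "
from h import *
st()"; for i in 1 2 3; do python3 -m jog '[[0.05, 0, 0.5, 0, 0, 0], [0, 0, 0.5, 0, 0, 0], [0, 0, 0, 0, 0, 0]]' >/dev/null; python3 -c "
from h import *
st()"; done
```

```text
t 17.4 frame xy [-0.5  40.78] z 110.61 Ffr 1.7 0.2 -0.6 M [ 0.12 -0.16  0.03] w 24.1 g 30.0
t 17.65 frame xy [-0.58 40.82] z 109.51 Ffr -0.6 0.1 -1.3 M [ 0.05 -0.09  0.02] w 23.7 g 30.0
t 17.9 frame xy [-0.57 40.9 ] z 108.53 Ffr -0.5 -0.0 -1.7 M [-0.04 -0.08  0.03] w 23.7 g 30.0
t 18.15 frame xy [-0.54 40.98] z 107.55 Ffr 0.7 0.1 -0.6 M [ 0.01 -0.03  0.03] w 23.8 g 30.0
```

```bash
for i in 1 2 3 4; do python3 -m jog '[[0, 0, 0.5, 0, 0, 0], [0, 0, 0.3, 0, 0, 0], [0, 0, 0, 0, 0, 0], [0, 0, 0, 0, 0, 0]]' >/dev/null; python3 -c "
from h import *
st()"; done
```

```text
t 18.48 frame xy [-0.49 41.01] z 106.83 Ffr 0.1 0.3 -1.6 M [ 0.03 -0.08 -0.02] w 24.0 g 30.0
t 18.82 frame xy [-0.38 41.03] z 106.11 Ffr -0.2 0.0 -1.6 M [ 0.05 -0.1   0.05] w 23.8 g 30.0
t 19.15 frame xy [-0.35 41.03] z 105.39 Ffr -0.1 0.0 1.7 M [ 0.02 -0.1   0.03] w 23.8 g 30.0
t 19.48 frame xy [-0.24 41.  ] z 104.71 Ffr 0.4 -0.1 4.7 M [-0.06  0.05  0.02] w 24.0 g 30.0
```

```bash
for i in 1 2; do python3 -m jog '[[0, 0, 0.5, 0, 0, 0], [0, 0, 0.2, 0, 0, 0], [0, 0, 0, 0, 0, 0], [0, 0, 0, 0, 0, 0]]' >/dev/null; python3 -c "
from h import *
st()"; done
```

```text
t 19.82 frame xy [-0.18 41.03] z 104.1 Ffr -1.0 0.3 5.8 M [-0.06  0.07 -0.03] w 23.7 g 30.0
t 20.15 frame xy [-0.13 41.01] z 103.6 Ffr -1.7 -0.8 8.2 M [-0.06  0.24  0.02] w 23.6 g 30.0
```

```bash
python3 -m jog '[[0, 0, 0.5, 0, 0, 0], [0, 0, 0.2, 0, 0, 0], [0, 0, 0, 0, 0, 0], [0, 0, 0, 0, 0, 0]]' >/dev/null; python3 -c "
from h import *
st()";  python3 -m jog '[[0, 0, 0, 0, 0, 0], [0, 0, 0, 0, 0, 0], [0, 0, 0, 0, 0, 0], [0, 0, 0, 0, 0, 0], [0, 0, 0, 0, 0, 0]]' >/dev/null; python3 -c "
from h import *
st()
d=snap('side','s7');P=cloud(d).reshape(-1,3);l=loc(P,O,YA);z=P[:,2]
for lo in range(84,126,4):
    m=(z>lo)&(z<lo+4)&(abs(l[:,0])<20)&(abs(l[:,1]-41)<14)
    if m.sum()>3:print(lo,m.sum(),np.percentile(l[m],[2,98],axis=0).round(1).tolist())
m=(z>112)&(z<120)&(l[:,1]<24)&(l[:,1]>0)&(abs(l[:,0])<20);print('tab',np.percentile(l[m],[0,50,100],axis=0).round(1).tolist())
cv2.imwrite('pics/c6.png',cv2.resize(d['img'][185:295,300:430,::-1],None,fx=5,fy=5,interpolation=cv2.INTER_CUBIC))
"
```

```text
t 20.48 frame xy [1.000e-02 4.099e+01] z 103.19 Ffr -1.9 -0.6 10.1 M [-0.1   0.32 -0.01] w 23.7 g 30.0
t 20.9 frame xy [-1.000e-02  4.098e+01] z 103.2 Ffr -1.7 -0.4 10.0 M [-0.06  0.35 -0.04] w 23.7 g 30.0
84 44 [[-19.0, 28.8], [16.3, 54.8]]
88 5 [[-17.0, 33.2], [14.7, 51.9]]
92 31 [[-19.1, 31.8], [16.3, 51.4]]
96 42 [[-18.3, 34.2], [13.9, 52.6]]
100 12 [[-14.5, 45.3], [16.3, 52.1]]
104 20 [[-19.6, 33.5], [17.9, 52.9]]
108 23 [[-19.8, 42.0], [16.1, 53.3]]
112 20 [[-19.2, 44.8], [17.5, 52.5]]
116 19 [[-19.5, 35.9], [17.6, 53.1]]
120 27 [[-19.8, 30.4], [16.8, 52.9]]
124 25 [[-19.2, 29.3], [19.1, 53.1]]
tab [[-17.1, 6.1], [-13.6, 15.2], [-5.8, 19.9]]
```

View pics/c6.png

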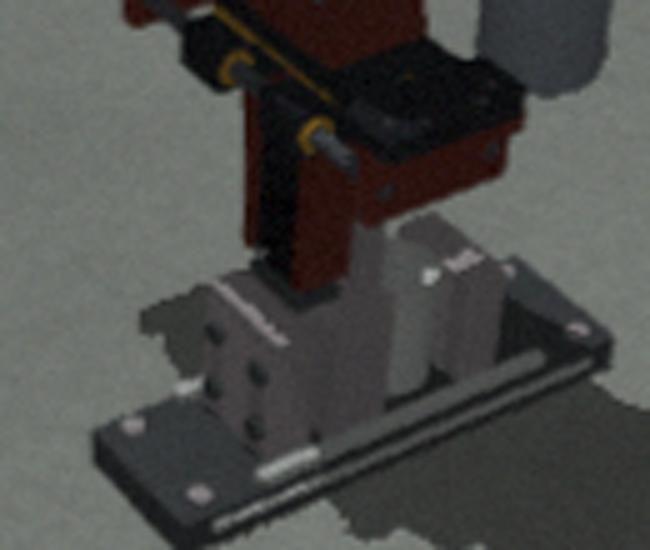

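The crop shows the blade down in the gap, with the guard (300,290) about 6 mm above the plates. The handle is gripped without slip, the jaw is still on the bush, and the drag is steady at 10 N with balanced side force. I'll hand in.

```bash
python3 -c "
from h import *
print(ticket.close_job())"
```

```text
the job is handed in; nothing more can be done
None
```

I handed the job in at about 21 s. The jaw is shut on the bush (pushed home at 19 N), and the taper gauge is held upright in the gap, about 56 mm deep, dragging steadily at about 10 N with the side forces balanced. The wrench, can and socket were never touched, and the verdict was not shown.

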